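# Change over the bench suction with the pull hook

## Task

Change the dust suction over to the other machine: the two blast gates sit under the little shelf where a hand does not fit, so take the pull hook, put its prong through the gates' finger holes, draw the shut gate fully out until it clicks home and push the partly open gate fully in until it clicks home. Work the gates only with the hook, do not wrench them against their stops, and leave everything else where it is. Finally lay the hook flat on the bench, well clear in front of the shelf.

Things in the scene. Friction and masses are not known exactly. Their poses are not given: they have to be found in the camera images.
- shelf_unit: Fixed plywood riser shelf. Origin at bench height below the middle of the pipe tee; +x from the open front to the back, +y left along the pipe, z up. Board 260 mm deep (x -135 front edge to +125), y -185 to +185, underside at 150, top at 168 mm. Side panels y 164 to 182 mm each side. Pipe: axis along y at x 0, z 55 mm, 51 mm thick. One gate at y +85, one at y -85 mm; which is which changes.
- gate_one: Gate that is part open at first and must be pushed shut. Origin at bench height below the middle of its front face, axes as shelf_unit. Black housing 90 mm square (x 0 to 90), 26 mm thick (y). From its front sticks an upright aluminium blade, 5 mm thick (y, middle at y 0), z 32 to 78 mm, that slides along x. On its right (-y) 70 mm of free space for the hook; nothing stands in front of it.
- gate_two: Gate that is shut at first and must be drawn fully open; otherwise the same as gate_one.
- gate_one_hole (a point): Centre of the round finger hole in gate_one's blade, 20 mm diameter, through it along y; axes as gate_one. z 55 mm; x -26 mm in gate_one's frame when shut, -81 mm fully open. The blade's front edge is 25 mm further to -x; along it a lip 4 mm thick is bent to the left, reaching 10.5 mm from the blade's mid-plane over the full height.
- gate_two_hole (a point): The same for the finger hole in gate_two's blade; axes as gate_two.
- gate_one_blade (a joint): How far gate_one's blade is drawn out, m: 0 shut, 0.055 fully open; starts 0.030 to 0.042. It drags with about 2 N. Near each end a spring ball clicks over a rib: it resists with about 12 to 16 N until the blade is 5 mm from the stop, then helps it home; leaving an end, the same resistance comes at once. It stops dead at both ends.
- gate_two_blade (a joint): How far gate_two's blade is drawn out, m: 0 shut, 0.055 fully open; starts shut. Drag, clicks and stops as gate_one.
- hook_handle (a point): Centre of the pull hook's beech handle, where to grip it: a bar 100 mm long (x), 22 wide, 22 high, flat on the bench (centre 11 mm up). +x from handle to bend, +y to the prong's side, z up as it lies. A steel rod 8 mm thick leaves it on its axis at x 50 mm and bends squarely to +y at x 210 mm (radius 8 mm); the prong ends at y 36 mm. 0.10 to 0.17 kg; balances about 17 mm towards the bend.
- hook_prong (a point): Middle of the pull hook's prong, on its axis: 210 mm in x and 18 mm in y from hook_handle, same axes.
- pull_hook: The pull hook as a whole: origin on its underside below hook_handle, same axes.
- mug: Striped mug, 86 mm wide (120 with its handle), 90 mm tall, on the right of the shelf; bystander.
- paint_pot: Small paint jar, 47 mm wide, 50 mm tall, standing on the shelf; bystander. Origin under its middle.
- sanding_block: Cork sanding block, 60x112x36 mm, on the bench to the left; bystander. Origin under its middle.

How it is judged:
By the outcome, as a careful person would: the job done as asked, in the order asked, and still so for the second after the job is handed in, with the robot touching nothing.
It also fails if it takes over 64 s, if anything falls off the work surface, if the arm or the gripper's body presses on something with over 40 N, if the wrist force passes 120 N, or if a joint passes its speed limit or range.

## Robot

A 6-joint arm with a two-finger parallel gripper is mounted at the origin on a cart in front of the work surface, level with it; the furniture and walls round the work are solid. World frame = base frame: x ahead of the robot, y to its left, z up, the work surface at z = 0. Lengths are in mm, angles in rad, forces in N, time in s.
With the tool pointing down it reaches from about 275 to 750 mm from the base axis. Payload 10.2 kg.
Tool frame: the origin (TCP) lies midway between the tips of the shut fingers; the grasp point (between the pads) lies 19 mm behind it; z points along the fingers, y is the line along which they close (so a half turn about z gives the same grasp; the last joint's range is limited). The gripper opens to 85 mm and grips with 20 to 120 N. Pads are 22 mm wide; open, the fingers measure 114 mm over their backs; the gripper's body (76 mm by 85 mm) begins 54 mm behind the grasp point. The pads swing forward as they close: fully open they stand 13 mm farther back than shut.
Start: joints at [0.898, 0.313, 1.498, -0, 1.331, -0.223], TCP at [228.275, 472.781, 231.294] pointing down, gripper open.
Joint ranges: [-2.94, 2.94], [-0.97, 2.17], [0.19, 2.56], [-1.23, 4.37], [0.02, 3.11], [-2.88, 2.88]. Speed limits (rad/s): [2.39, 2.39, 3.01, 3.14, 3.14, 3.14].

## Interface

Orientations are given as a unit quaternion [w, x, y, z].
In Python, from rig import sense, capture, finish_job, find_in, place_of gives the robot as it stands. The module is installed in compiled form; this text tells all that it offers.
- The arm moves only by the shell command python3 -m jog 'ROWS' [FORCE]. ROWS is JSON, a list of rows, each an object of numbers: "tx", "ty", "tz": the shift along the tool's x, y, z in mm; "ax", "ay", "az": the turn, a rotation vector about the tool's x, y, z in rad; "jaw": the closure, from -1 (fully open) to 1 (shut), so that 0 is half open. In form: [{"tx": .., "ty": .., "tz": .., "ax": .., "ay": .., "az": .., "jaw": ..}, ...]. A call has 1 to 5 rows; each row shifts and turns the commanded pose from where the row before left it, along the tool's axes as they then stand; what a row does not reach is not made up. A row lasts 1/8 s, in which the tool goes at most 62.5 mm and 10.7 degrees, less where a joint would pass 70% of its speed; a pose out of reach is approached as far as the arm can. A call with a gripper value outside its range is refused whole. The fingers move at their own pace and stop on an object; FORCE is the grip in N (left out, the last holds). Time passes only in rows, so rows that do not move let the fingers close. It gives the time, the measured TCP pose, the force, the opening and the grip force at its end, in the units of the state.
- sense(): the state, without advancing time (a new reading comes with each control period).
- capture(name): name is "scene" or "top" or "wrist"; returns a dict with "color" (420x560x3 uint8, red, green, blue), "depth" (420x560 float32, mm along the optical axis (not along the pixel's ray), 0 where there is no reading), "fx", "fy", "cx", "cy" (pixels), "k1" (the pictures are not rectified: a ray, as slopes to the right and down, at radius r is drawn at 1 + k1 r^2 times it, then the intrinsics apply), "camera_from_world" (4x4, takes a point from world to camera coordinates); the wrist camera has in their place "mount" (4x4, takes a point from camera to tool coordinates, whose origin is the TCP and whose axes are the flange's). Camera axes: x right, y up, looking along -z (the intrinsics and any distortion apply to the point x, -y, -z); pixel columns grow to the right and rows downward; lengths in mm; the calibration is good to about 2 mm. A picture is of the moment at which its call begins: read the wrist's pose just before it.
- finish_job(): hands the job in; it is judged then, once.
Trained networks look in the newest picture that a camera, given by its name, has taken for a name from the list of things; names that differ only in an ending like _2 or _b are one class to them, and where a whole thing is asked for, a point or a joint stands for the part that bears it (a point fixed in the world has none). Each returns a list of dicts, best first, with "conf" (0 to 1); they miss things now and then, are a little off and sometimes report something else, mostly with a low value. They report only what shows in the picture. A call takes as long as a camera call.
- find_in(query, camera): "centre" ([column, row] in pixels, amid what is visible of it).
- place_of(query, camera): "centre" ([column, row] in pixels: a listed point, or the origin of a listed thing).
The state is a dict: "time_s": time; "joints": joint angles; "dq": joint speeds; "tau": joint torques, N m; "eef_pos": TCP position; "ee_rot": TCP orientation; "force": force on the tool from outside, world axes, zero at the start; "wrist_torque": the same for the moment, N m; "grip_width": opening from 0.0 (shut) to 1.0 (fully open); "grip_force": force on a finger pad.
Only numpy, scipy, OpenCV 4.12 (cv2) and the standard library are available. Lean on these libraries where they do the work, as an engineer would, in place of code of your own. Each camera call takes 0.05 s, during which the arm holds its last target. There are 200 camera calls.

## Working session

There is one attempt and no reset: what is moved stays moved. The work goes in short steps, Python scripts to look and compute and a shell command to move; the robot and the scene stay as the last step left them, time stands still between calls to the robot, and variables do not carry over. Pictures are saved under pics/ and viewed, at most 10 in all, crops included, and the job is handed in when it is done.

```bash
mkdir -p pics
cat > h.py <<'E'
import numpy as np, cv2
from rig import sense, capture, finish_job, find_in, place_of
from scipy.spatial.transform import Rotation as R
def pose(s):
    q=s["ee_rot"]; T=np.eye(4); T[:3,:3]=R.from_quat([q[1],q[2],q[3],q[0]]).as_matrix(); T[:3,3]=s["eef_pos"]; return T
def cap(n):
    T=pose(sense()); c=capture(n)
    c["w2c"]=c["camera_from_world"] if "camera_from_world" in c else np.linalg.inv(T@np.array(c["mount"]))
    c["w2c"]=np.array(c["w2c"]); return c
def ray(c,px):
    u=np.array([(px[0]-c["cx"])/c["fx"],(px[1]-c["cy"])/c["fy"]]); v=u.copy()
    for _ in range(10): v=u/(1+c["k1"]*(v@v))
    M=np.linalg.inv(c["w2c"]); d=np.array([v[0],-v[1],-1.]); return M[:3,3],M[:3,:3]@d
def atz(c,px,z):
    o,d=ray(c,px); return o+d*(z-o[2])/d[2]
def atd(c,px):
    i,j=int(round(px[1])),int(round(px[0])); p=c["depth"][max(0,i-1):i+2,max(0,j-1):j+2]; p=p[p>0]
    if not len(p): return None
    o,d=ray(c,px); return o+d*np.median(p)
def proj(c,P):
    p=c["w2c"]@np.append(P,1); v=np.array([p[0],-p[1]])/-p[2]; v=v*(1+c["k1"]*(v@v))
    return np.array([c["fx"]*v[0]+c["cx"],c["fy"]*v[1]+c["cy"]])
def save(c,n): cv2.imwrite("pics/"+n,c["color"][:,:,::-1])
E
python3 - <<'E'
from h import *
np.set_printoptions(precision=1,suppress=True)
s=sense(); print(s["time_s"],s["eef_pos"],s["ee_rot"],s["grip_width"])
Z={"shelf_unit":0,"gate_one":0,"gate_two":0,"gate_one_hole":55,"gate_two_hole":55,"hook_handle":11,"hook_prong":11,"pull_hook":0,"mug":0,"paint_pot":168,"sanding_block":0}
for n in ["scene","top"]:
    c=cap(n); save(c,n+"0.png"); print(n,np.linalg.inv(c["w2c"])[:3,3])
    for q,z in Z.items():
        for r in place_of(q,n)[:2]:
            print(q,np.round(r["conf"],2),np.array(r["centre"]),atz(c,r["centre"],z),atd(c,r["centre"]))
E
```

```text
0.0 [228.1 472.5 230.7] [-0.   0.2  1.  -0. ] 1.0034319879444595
scene [-689.1  645.6  862.7]
shelf_unit 0.61 [317.8 219.9] [ 743.1 -106.     0. ] [ 738.6 -103.7    2.7]
gate_one 0.77 [298.  225.2] [733.4 -23.2   0. ] [741.5 -27.1  -4.9]
gate_two 0.54 [342.5 217.4] [ 727.  -198.6    0. ] [ 717.8 -193.1    5.6]
gate_one_hole 0.73 [305.9 215.1] [698.2 -35.6  55. ] [669.5 -21.4  71.7]
gate_two_hole 0.64 [348.  206.5] [ 702.6 -203.5   55. ] [ 685.9 -193.3   64.7]
hook_handle 0.58 [334.8 269.6] [420.9  -3.1  11. ] [437.9 -13.1  -2.1]
hook_handle 0.49 [334.7 184.6] [ 974.6 -297.8   11. ] [ 650.1 -113.8  177.1]
hook_prong 0.63 [272.4 285. ] [417.9 200.5  11. ] [423.7 198.2   6.5]
hook_prong 0.19 [330.9 183.6] [ 989.2 -287.9   11. ] [ 667.  -108.7  174.5]
pull_hook 0.8 [331.4 267.5] [449.5  -7.2   0. ] [436.3   0.3  10. ]
paint_pot 0.57 [333.  188.4] [ 642.9 -104.2  168. ] [ 649.5 -107.9  164.5]
sanding_block 0.97 [213.7 306.7] [397.1 381.6   0. ] [354.8 391.8  33.5]
top [-269.1   46.9 1237.1]
shelf_unit 0.69 [347.6 181.5] [ 781.4 -121.2    0. ] [638.1 -98.3 168.8]
gate_one 0.48 [317.4 192.9] [736.1 -29.8   0. ] [674.9 -25.2  75.4]
gate_two 0.45 [374.1 199. ] [ 715.8 -195.4    0. ] [ 712.5 -194.6    4. ]
gate_one_hole 0.48 [233.7 278.5] [412.1 188.9  55. ] [437.5 194.2  10.9]
gate_one_hole 0.46 [318.8 193.2] [690.4 -30.3  55. ] [734.1 -33.9   1.2]
gate_two_hole 0.38 [375.1 190.1] [ 704.2 -190.2   55. ] [ 718.7 -193.7   37.4]
hook_handle 0.97 [312.1 274. ] [454.4 -10.   11. ] [448.6  -9.5  20.8]
hook_prong 0.58 [232.7 282.7] [424.8 196.   11. ] [423.3 195.6  13.5]
hook_prong 0.18 [310.9 278.4] [441.1  -6.7  11. ] [438.   -6.5  16.4]
pull_hook 0.89 [312.5 275.3] [456.9 -11.5  -0. ] [444.7 -10.5  20.9]
mug 0.92 [389.  155.6] [ 889.9 -257.7    0. ] [ 680.2 -202.6  223.8]
paint_pot 0.7 [357.8 174.3] [ 663.8 -126.6  168. ] [ 646.  -123.3  188.5]
sanding_block 0.48 [163.  291.4] [400.1 378.9   0. ] [ 52.1 206.2 643.4]
```

Run:
```python
import cv2,numpy as np
a=cv2.imread("pics/scene0.png")[140:320,180:430]; b=cv2.imread("pics/top0.png")[120:310,190:440]
a=cv2.resize(a,(792,570),interpolation=3);cv2.imwrite("pics/a.png",a)
b=cv2.resize(b,(780,593),interpolation=3);cv2.imwrite("pics/b.png",b)
```

```text
(no output)
```

View pics/a.png

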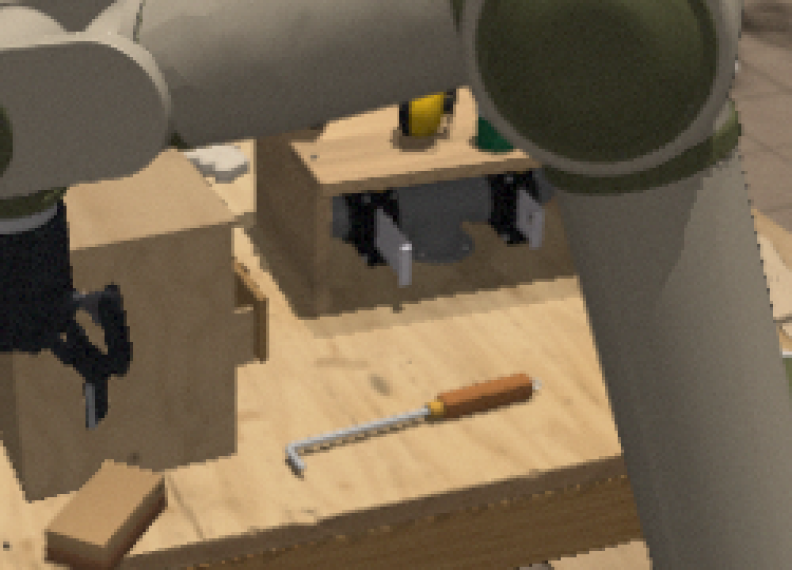

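View pics/b.png

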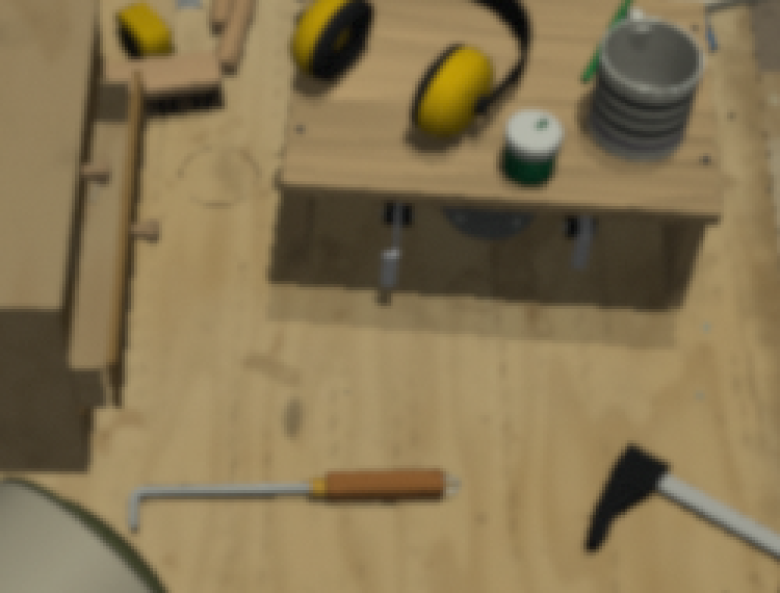

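The pictures show the hook with its handle at right (full top px ~312,274) and its bend at left (~233,277), prong toward the robot. Gate one (part open) is on the left and gate two is on the right. A cabinet stands at left, the mug, paint pot and ear muffs are on the shelf, and a hammer lies at right.

Run:
```python
from h import *
np.set_printoptions(precision=3,suppress=True)
s=sense(); T=pose(s);print(T)
c=cap("wrist"); print(np.array(c["mount"]),c["fx"])
c=cap("top")
# shelf front board edge: crop b px -> full
for p in [(280,185),(718,217)]:
    q=(190+p[0]*250/780,120+p[1]*190/593); print(q,atz(c,q,168),atd(c,q))
for p in [(90,470),(120,405),(65,308),(278,283),(680,308)]:
    q=(190+p[0]*250/780,120+p[1]*190/593); print(p,atz(c,q,0),atd(c,q))
```

```text
[[ -0.901   0.435  -0.    228.282]
 [  0.435   0.901  -0.    472.76 ]
 [  0.     -0.     -1.    231.319]
 [  0.      0.      0.      1.   ]]
[[   0.001    0.964    0.264   66.954]
 [   1.      -0.001    0.001   -0.32 ]
 [   0.001    0.264   -0.964 -142.758]
 [   0.       0.       0.       1.   ]] 311.75571020984154
(279.7435897435897, 179.27487352445195) [643.74   77.017 168.   ] [648.523  77.175 162.398]
(420.12820512820514, 189.52782462057337) [ 615.166 -285.491  168.   ] [ 623.785 -288.731  157.58 ]
(90, 470) [467.111 236.879   0.   ] [466.285 236.665   1.389]
(120, 405) [533.612 216.166   0.   ] [530.892 215.593   4.192]
(65, 308) [637.964 274.716   0.   ] [489.72  237.48  202.187]
(278, 283) [669.16   81.097   0.   ] [668.958  81.09    0.266]
(680, 308) [ 645.583 -287.248    0.   ] [ 646.378 -287.539   -1.075]
```

```bash
python3 -m jog '[{"tx":-30,"ty":-40},{"tx":-40,"ty":-40},{"tx":-42,"ty":-40,"tz":-4},{"tx":-42,"ty":-40,"tz":-4},{"tx":-42,"ty":-40,"tz":-4}]' && python3 -m jog '[{"tx":-42,"ty":-40,"tz":-4},{"tx":-42,"ty":-40,"tz":-3},{"tx":-42,"ty":-40},{"tx":-42,"ty":-40},{"tx":-42,"ty":-30}]'
python3 -m jog '[{"az":-0.15},{"az":-0.15},{"az":-0.15},{},{}]'
cat > look.py <<'E'
from h import *
np.set_printoptions(precision=1,suppress=True)
print(sense()["joints"],pose(sense())[:3])
c=cap("wrist"); save(c,"w1.png")
for q,z in {"shelf_unit":0,"gate_one":0,"gate_two":0,"gate_one_hole":55,"gate_two_hole":55,"hook_handle":11,"hook_prong":11,"pull_hook":0}.items():
    for r in place_of(q,"wrist")[:2]: print(q,np.round(r["conf"],2),np.array(r["centre"]),atz(c,r["centre"],z),atd(c,r["centre"]))
E
python3 look.py
```

```text
[ 0.9  0.3  1.5 -0.   1.3 -0.2] [[ -0.9   0.4   0.  228.3]
 [  0.4   0.9   0.  472.8]
 [ -0.    0.   -1.  231.3]]
gate_one 0.62 [275.4 321.2] [400.5 385.6   0. ] [379.3 396.2  34. ]schema error: expected keys tx, ty, tz, ax, ay, az, jaw
schema error: expected keys tx, ty, tz, ax, ay, az, jaw
```

```bash
python3 -m jog '[{"tx":-30,"ty":-40,"tz":0,"ax":0,"ay":0,"az":0,"jaw":-1},{"tx":-42,"ty":-40,"tz":-4,"ax":0,"ay":0,"az":0,"jaw":-1},{"tx":-42,"ty":-40,"tz":-4,"ax":0,"ay":0,"az":0,"jaw":-1},{"tx":-42,"ty":-40,"tz":-4,"ax":0,"ay":0,"az":0,"jaw":-1},{"tx":-42,"ty":-40,"tz":-4,"ax":0,"ay":0,"az":0,"jaw":-1}]' && python3 -m jog '[{"tx":-42,"ty":-40,"tz":-3,"ax":0,"ay":0,"az":0,"jaw":-1},{"tx":-42,"ty":-40,"tz":0,"ax":0,"ay":0,"az":0,"jaw":-1},{"tx":-42,"ty":-40,"tz":0,"ax":0,"ay":0,"az":0,"jaw":-1},{"tx":-42,"ty":-40,"tz":0,"ax":0,"ay":0,"az":0,"jaw":-1},{"tx":-42,"ty":-30,"tz":0,"ax":0,"ay":0,"az":0,"jaw":-1}]'
python3 -m jog '[{"tx":0,"ty":0,"tz":0,"ax":0,"ay":0,"az":-0.15,"jaw":-1},{"tx":0,"ty":0,"tz":0,"ax":0,"ay":0,"az":-0.15,"jaw":-1},{"tx":0,"ty":0,"tz":0,"ax":0,"ay":0,"az":-0.15,"jaw":-1},{"tx":0,"ty":0,"tz":0,"ax":0,"ay":0,"az":0,"jaw":-1}]'
python3 look.py
```

```text
time_s: 2.38
eef_pos: [319.9, 204.9, 247.6]
ee_rot: [0.0, 0.223, 0.975, 0.0]
force: [1.3, 0.0, -0.3]
grip_width: 0.995
grip_force: 0.0
time_s: 3.0
eef_pos: [426.5, -58.0, 250.6]
ee_rot: [0.0, 0.224, 0.975, -0.0]
force: [0.9, -0.0, 0.1]
grip_width: 1.006
grip_force: 0.0
time_s: 3.5
eef_pos: [426.1, -55.8, 250.3]
ee_rot: [0.0, 0.001, 1.0, -0.0]
force: [-0.4, 0.3, 0.2]
grip_width: 1.001
grip_force: 0.0
[-0.4  0.1  1.7 -0.   1.3 -2. ] [[ -1.    0.    0.  426.1]
 [  0.    1.   -0.  -55.8]
 [ -0.   -0.   -1.  250.3]]
hook_handle 0.59 [311.2 201.1] [450.4 -14.1  11. ] [447.8 -15.3  22.3]
hook_prong 0.85 [478.6 177.2] [420. 193.  11.] [419.6 191.5  13.3]
pull_hook 0.75 [313.3 200.2] [451.9 -10.2   0. ] [446.6 -12.8  22.2]
```

View pics/w1.png

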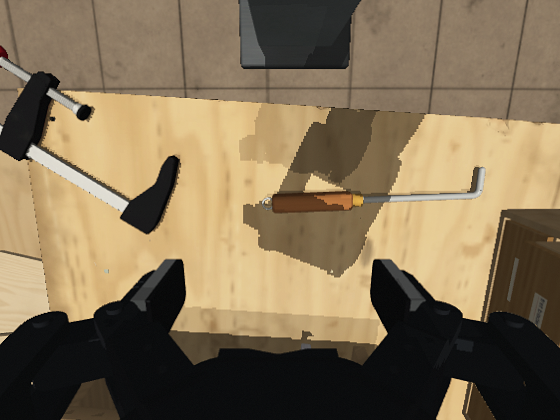

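The wrist view shows the handle at (312,201), the prong at (478,180) and the hammer at left. The gripper hides the shelf from this side, so I turn round and tilt forward to look at the gates.

```bash
for i in 1 2 3; do python3 -m jog '[{"tx":0,"ty":0,"tz":0,"ax":0,"ay":0,"az":0.178,"jaw":-1},{"tx":0,"ty":0,"tz":0,"ax":0,"ay":0,"az":0.178,"jaw":-1},{"tx":0,"ty":0,"tz":0,"ax":0,"ay":0,"az":0.178,"jaw":-1},{"tx":0,"ty":0,"tz":0,"ax":0,"ay":0,"az":0.178,"jaw":-1},{"tx":0,"ty":0,"tz":0,"ax":0,"ay":0,"az":0.178,"jaw":-1}]' >/dev/null; done
python3 -m jog '[{"tx":25,"ty":25,"tz":0,"ax":0,"ay":0,"az":0.178,"jaw":-1},{"tx":0,"ty":25,"tz":0,"ax":0,"ay":0,"az":0.178,"jaw":-1},{"tx":0,"ty":0,"tz":0,"ax":0,"ay":0,"az":0.178,"jaw":-1},{"tx":0,"ty":0,"tz":0,"ax":0,"ay":0.15,"az":0,"jaw":-1},{"tx":0,"ty":0,"tz":0,"ax":0,"ay":0.15,"az":0,"jaw":-1}]'
python3 -m jog '[{"tx":0,"ty":0,"tz":0,"ax":0,"ay":0.15,"az":0,"jaw":-1},{"tx":0,"ty":0,"tz":0,"ax":0,"ay":0.15,"az":0,"jaw":-1},{"tx":0,"ty":0,"tz":0,"ax":0,"ay":0.15,"az":0,"jaw":-1},{"tx":0,"ty":0,"tz":0,"ax":0,"ay":0,"az":0,"jaw":-1},{"tx":0,"ty":0,"tz":0,"ax":0,"ay":0,"az":0,"jaw":-1}]'
sed -i 's/w1/w2/' look.py; python3 look.py
```

```text
time_s: 6.45
eef_pos: [467.3, -90.8, 250.4]
ee_rot: [0.005, 0.988, -0.031, 0.152]
force: [0.0, 0.1, -0.1]
grip_width: 1.0
grip_force: 0.0
time_s: 7.08
eef_pos: [467.4, -91.0, 251.0]
ee_rot: [0.012, 0.93, -0.029, 0.365]
force: [-0.5, 0.8, -0.8]
grip_width: 1.001
grip_force: 0.0
[-0.7 -0.1  2.1  0.7  0.6  0.5] [[  0.7  -0.1   0.7 467.4]
 [ -0.   -1.   -0.  -91. ]
 [  0.7   0.   -0.7 251. ]]
shelf_unit 0.76 [280.6 135.4] [ 769.2 -115.4    0. ] [ 634.9 -105.   154. ]
shelf_unit 0.28 [381.   55.8] [ 960.4 -326.8    0. ] [ 681.7 -203.9  206.6]
gate_one 0.76 [226.6 152.1] [739.8 -26.3   0. ] [739.7 -26.3   0.2]
gate_two 0.96 [333.4 156.2] [ 721.2 -196.9    0. ] [ 721.4 -196.9   -0.2]
gate_two 0.59 [230.5 152.4] [738.8 -32.6  -0. ] [738.8 -32.6   0.1]
gate_one_hole 0.65 [222.7 166.4] [671.9 -29.9  55. ] [682.9 -27.3  39.9]
gate_two_hole 0.69 [342.8 148.3] [ 692.7 -197.1   55. ] [ 682.2 -193.    68.3]
hook_handle 0.76 [211.2 345.2] [452.4 -13.9  11. ] [451.5 -15.9  21.6]
pull_hook 0.7 [213.3 345.3] [453.1 -14.3   0. ] [451.3 -18.3  21.7]
```

View pics/w2.png

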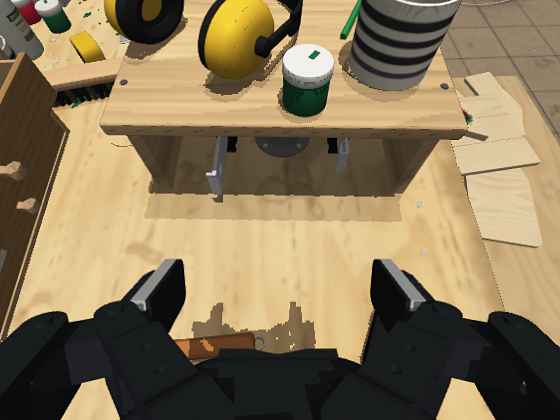

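The shelf front edge runs along row ~130. Gate one's blade with its lip is at ~(215,165), gate two's at ~(342,152), and the hook handle at bottom left. Next I fit the geometry from the depth.

```bash
cat > fit.py <<'E'
from h import *
np.set_printoptions(precision=1,suppress=True)
c=cap("wrist"); D=c["depth"]; H,W=D.shape
j,i=np.meshgrid(np.arange(W),np.arange(H)); m=(D>0)&(i<250)
uv=np.stack([(j[m]-c["cx"])/c["fx"],(i[m]-c["cy"])/c["fy"]],1); v=uv.copy()
for _ in range(8): v=uv/(1+c["k1"]*(v**2).sum(1,keepdims=True))
M=np.linalg.inv(c["w2c"]); P=(np.c_[v[:,0],-v[:,1],-np.ones(len(v))]*D[m][:,None])@M[:3,:3].T+M[:3,3]
f=P[(P[:,2]>152)&(P[:,2]<165)&(P[:,0]>600)&(P[:,0]<660)&(P[:,1]>-270)&(P[:,1]<50)]
k=np.polyfit(f[:,1],f[:,0],1); print("front x=%.4f*y+%.1f"%tuple(k),len(f),np.std(f[:,0]-np.polyval(k,f[:,1])))
yaw=-np.arctan(k[0]); ex=np.array([np.cos(yaw),np.sin(yaw)]); ey=np.array([-ex[1],ex[0]])
t=P[(P[:,2]>165)&(P[:,2]<171)]; lo=t@np.r_[ey,0]; print("yaw",yaw,"board top z",np.median(t[:,2]))
top=t[(t@np.r_[ex,0]>640)]; 
fy=f@np.r_[ey,0]; 
al=P[(abs(P[:,2]-158)<6)&(abs(P[:,0]-np.polyval(k,P[:,1]))<6)]@np.r_[ey,0]; print("board y",al.min(),al.max(),np.mean([al.min(),al.max()]))
X=P[:,:2]@ex; Y=P[:,:2]@ey; xf=np.median(f[:,:2]@ex)
print("front X",xf,"origin X",xf+135)
for y0 in (Y0:=np.mean([al.min(),al.max()]),):
  for s in (85,-85):
    b=(abs(Y-y0-s)<16)&(P[:,2]>33)&(P[:,2]<76)&(X>xf-20)&(X<xf+85)
    q=np.c_[X[b]-xf-135,Y[b]-y0,P[b,2]]; q=q[np.argsort(q[:,0])]
    print("gate",s,len(q)); print(q[::max(1,len(q)//30)])
E
python3 fit.py
```

```text
front x=0.0784*y+643.1 2733 0.515158577383786
yaw -0.07825914886557106 board top z 167.9563111219224
board y -241.28676804742776 127.43188953690697 -56.927439255260396
front X 641.1614128732162 origin X 776.1614128732162
gate 85 513
[[-134.4   93.6   69.4]
 [-133.9   85.5   34.2]
 [-133.7   87.5   68.4]
 [-133.5   87.    33.5]
 [-133.3   84.5   48.9]
 [-133.2   89.4   35.7]
 [-133.1   84.9   38.2]
 [-133.    91.8   45.6]
 [-132.9   92.9   73.9]
 [-132.6   82.9   73.7]
 [-132.1   82.8   51.8]
 [-129.5   82.5   55.2]
 [-125.6   82.7   56.4]
 [-121.8   82.5   43.2]
 [-118.7   82.8   75.7]
 [-114.1   82.6   38.9]
 [-108.6   82.7   74.8]
 [-104.6   82.7   69.5]
 [-101.1   86.9   46.7]
 [ -98.7   85.1   50.3]
 [ -96.6   83.3   54.4]
 [ -92.7   82.5   44.5]
 [ -89.4   82.8   35.1]
 [ -85.4   82.6   57.5]
 [ -80.8   82.9   40.1]
 [ -76.4   84.6   75.9]
 [ -72.5   82.9   54.5]
 [ -69.4   82.6   75.8]
 [ -64.2   82.8   42. ]
 [ -59.6   82.8   54.1]
 [ -51.2   82.7   50.7]]
gate -85 275
[[-98.2 -77.7  75.5]
 [-97.5 -76.3  61.5]
 [-97.4 -77.7  61.4]
 [-97.2 -78.8  69.9]
 [-97.2 -83.4  52.3]
 [-97.1 -83.7  35.5]
 [-97.  -81.5  40.1]
 [-96.9 -78.7  40. ]
 [-96.8 -77.8  75.7]
 [-96.8 -75.6  73.5]
 [-96.8 -79.9  49.3]
 [-96.7 -81.5  62.8]
 [-96.6 -78.   44.3]
 [-96.6 -82.8  56. ]
 [-96.5 -86.8  49.1]
 [-96.5 -80.   71.1]
 [-96.4 -86.9  55.8]
 [-96.3 -85.5  41.6]
 [-96.  -74.4  41. ]
 [-95.7 -75.7  33.3]
 [-95.1 -74.5  49.2]
 [-85.4 -82.5  69.7]
 [-78.5 -82.5  65.4]
 [-73.2 -82.4  75.5]
 [-66.8 -82.5  39.7]
 [-64.4 -82.4  41.3]
 [-62.  -82.5  49.6]
 [-61.1 -82.5  41.7]
 [-59.8 -82.4  51.2]
 [-56.1 -82.4  44.6]
 [-52.2 -82.7  44.4]]
```

```bash
python3 -m jog '[{"tx":0,"ty":0,"tz":0,"ax":0,"ay":-0.15,"az":0,"jaw":-1},{"tx":0,"ty":0,"tz":0,"ax":0,"ay":-0.15,"az":0,"jaw":-1},{"tx":0,"ty":0,"tz":0,"ax":0,"ay":-0.15,"az":0,"jaw":-1},{"tx":0,"ty":0,"tz":0,"ax":0,"ay":-0.15,"az":0,"jaw":-1},{"tx":0,"ty":0,"tz":0,"ax":0,"ay":-0.15,"az":0,"jaw":-1}]' >/dev/null
for i in 1 2; do python3 -m jog '[{"tx":0,"ty":0,"tz":0,"ax":0,"ay":0,"az":-0.1695,"jaw":-1},{"tx":0,"ty":0,"tz":0,"ax":0,"ay":0,"az":-0.1695,"jaw":-1},{"tx":0,"ty":0,"tz":0,"ax":0,"ay":0,"az":-0.1695,"jaw":-1},{"tx":0,"ty":0,"tz":0,"ax":0,"ay":0,"az":-0.1695,"jaw":-1},{"tx":0,"ty":0,"tz":0,"ax":0,"ay":0,"az":-0.1695,"jaw":-1}]' >/dev/null; done
python3 -m jog '[{"tx":30,"ty":-4,"tz":30,"ax":0,"ay":0,"az":0,"jaw":-1},{"tx":30,"ty":-4,"tz":40,"ax":0,"ay":0,"az":0,"jaw":-1},{"tx":19,"ty":-3,"tz":50,"ax":0,"ay":0,"az":0,"jaw":-1},{"tx":0,"ty":0,"tz":40,"ax":0,"ay":0,"az":0,"jaw":-1},{"tx":0,"ty":0,"tz":0,"ax":0,"ay":0,"az":0,"jaw":-1}]'
cat > look2.py <<'E'
from h import *
np.set_printoptions(precision=2,suppress=True)
T=pose(sense()); print(sense()["joints"],T[:3]); c=cap("wrist"); save(c,"w3.png")
for q,z in {"hook_handle":11,"hook_prong":11}.items():
    for r in place_of(q,"wrist")[:1]:
        p=atz(c,r["centre"],z); print(q,np.round(r["conf"],2),np.array(r["centre"]),p,"tool",T[:3,:3].T@(p-T[:3,3]))
# handle depth points at height 18..24
D=c["depth"]; pts=[]
for i in range(0,420,3):
    for j in range(0,560,3):
        if D[i,j]>0:
            p=atd(c,(j,i))
            if 17<p[2]<26: pts.append(T[:3,:3].T@(p-T[:3,3]))
pts=np.array(pts); pts=pts[(abs(pts[:,1])<30)&(abs(pts[:,0])<90)]
print(len(pts),pts.min(0),pts.max(0),np.polyfit(pts[:,0],pts[:,1],1))
E
python3 look2.py
```

```text
time_s: 10.07
eef_pos: [449.8, -12.1, 88.7]
ee_rot: [-0.002, 0.685, 0.729, -0.001]
force: [-0.3, -0.2, 1.1]
grip_width: 1.001
grip_force: 0.0
[-0.29  0.33  1.89 -0.    0.92 -0.35] [[ -0.06   1.    -0.01 449.84]
 [  1.     0.06   0.   -12.05]
 [  0.    -0.    -1.    88.67]]
hook_handle 0.93 [281.5 219.3] [452.   -12.01  11.  ] tool [-0.22  2.55 77.66]
477 [-51.24 -10.62  65.5 ] [60.55 13.02 71.55] [0.02 1.63]
```

View pics/w3.png

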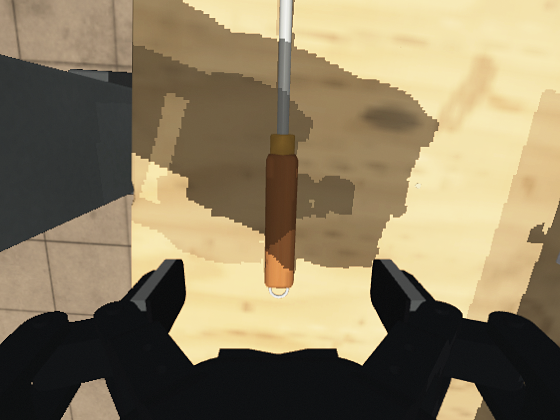

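The handle is aligned under the fingers at (281,219). Descend and grip.

```bash
python3 -m jog '[{"tx":0,"ty":1.6,"tz":30,"ax":0,"ay":0,"az":0.02,"jaw":-1},{"tx":0,"ty":0,"tz":30,"ax":0,"ay":0,"az":0,"jaw":-1},{"tx":0,"ty":0,"tz":20,"ax":0,"ay":0,"az":0,"jaw":-1},{"tx":0,"ty":0,"tz":7,"ax":0,"ay":0,"az":0,"jaw":-1},{"tx":0,"ty":0,"tz":0,"ax":0,"ay":0,"az":0,"jaw":0}]' 100
python3 -m jog '[{"tx":0,"ty":0,"tz":0,"ax":0,"ay":0,"az":0,"jaw":1},{"tx":0,"ty":0,"tz":0,"ax":0,"ay":0,"az":0,"jaw":1},{"tx":0,"ty":0,"tz":0,"ax":0,"ay":0,"az":0,"jaw":1},{"tx":0,"ty":0,"tz":0,"ax":0,"ay":0,"az":0,"jaw":1},{"tx":0,"ty":0,"tz":0,"ax":0,"ay":0,"az":0,"jaw":1}]' 100
```

```text
time_s: 10.85
eef_pos: [453.4, -12.7, 4.2]
ee_rot: [0.001, 0.692, 0.722, 0.0]
force: [-0.1, 0.1, -0.3]
grip_width: 0.817
grip_force: 0.0
time_s: 11.48
eef_pos: [453.1, -12.5, 4.1]
ee_rot: [0.0, 0.692, 0.722, 0.0]
force: [-1.7, -0.1, 9.7]
grip_width: 0.234
grip_force: 99.3
```

```bash
python3 -m jog '[{"tx":0,"ty":0,"tz":-10,"ax":0,"ay":0,"az":0,"jaw":1},{"tx":0,"ty":0,"tz":-30,"ax":0,"ay":0,"az":0,"jaw":1},{"tx":0,"ty":-20,"tz":-20,"ax":0,"ay":0,"az":0,"jaw":1},{"tx":0,"ty":-40,"tz":0,"ax":0,"ay":0,"az":0,"jaw":1},{"tx":0,"ty":0,"tz":0,"ax":0,"ay":0,"az":0,"jaw":1}]' 100
python3 - <<'E'
from h import *
np.set_printoptions(precision=1,suppress=True)
T=pose(sense())
for n in ("top","scene"):
    c=cap(n)
    for q in ("hook_prong","hook_handle"):
        for r in place_of(q,n)[:1]:
            p=atz(c,r["centre"],T[2,3]+7); print(n,q,r["conf"],p,"tool",T[:3,:3].T@(p-T[:3,3]))
    P=[atd(c,(j,i)) for i in range(240,330,2) for j in range(340,480,2) if c["depth"][i,j]>0]
    P=np.array([p for p in P if p is not None]); P=P[(P[:,2]>6)&(P[:,2]<80)&(P[:,1]<-150)&(P[:,0]>300)&(P[:,0]<600)]
    if len(P): print(n,len(P),P.min(0),P.max(0),P[np.argmax(P[:,1])])
c=cap("wrist");save(c,"w4.png")
E
```

```text
time_s: 12.1
eef_pos: [390.9, -14.6, 63.7]
ee_rot: [-0.0, 0.692, 0.722, -0.0]
force: [1.8, -0.4, -0.8]
grip_width: 0.232
grip_force: 98.3
top hook_prong 0.74 [367.4 198.6  70.7] tool [214.  -14.6  -6.9]
top hook_handle 0.6 [399.5 -10.4  70.7] tool [ 3.8  8.7 -7. ]
top 338 [ 301.3 -434.7    6.2] [ 484.2 -178.2   21.2] [ 399.8 -178.2   15.6]
scene hook_prong 0.51 [361.7 195.   70.7] tool [210.6 -20.5  -6.9]
scene hook_handle 0.63 [369.7  -5.7  70.7] tool [  9.8 -20.8  -7. ]
scene 106 [ 309.6 -466.5    6.4] [ 488.6 -178.    19.4] [ 396.8 -178.     9.7]
```

View pics/w4.png

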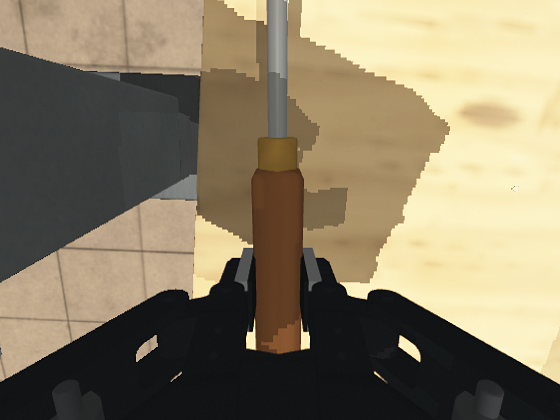

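The hook is gripped square in the pads, with the rod straight ahead at column 278. Now swing it to the shelf's direction.

```bash
cat > f.py <<'E'
from h import *
s=sense();T=pose(s); ex=np.array([.99694,-.07818]); ey=np.array([.07818,.99694])
p=T[:2,3]; xs=T[:2,0]; yaw=np.arctan2(xs@ey,xs@ex)
pr=T[:3,:3]@[210,-18,-7]+T[:3,3]; X,Y=pr[:2]@ex-776.2,pr[:2]@ey+56.9
F=np.array(s["force"]); 
print("t %.2f prong shelf X %.1f Y %.1f z %.1f (tip Y %.1f) yawerr %.4f Fx %.1f Fy %.1f Fz %.1f grip %.2f"%(s["time_s"],X,Y,pr[2],Y+18,yaw,F[:2]@ex,F[:2]@ey,F[2],s["grip_width"]),"tilt",np.round(T[:2,2],3))
E
for i in 1 2; do python3 -m jog '[{"tx":0,"ty":0,"tz":0,"ax":0,"ay":0,"az":0.1691,"jaw":1},{"tx":0,"ty":0,"tz":0,"ax":0,"ay":0,"az":0.1691,"jaw":1},{"tx":0,"ty":0,"tz":0,"ax":0,"ay":0,"az":0.1691,"jaw":1},{"tx":0,"ty":0,"tz":0,"ax":0,"ay":0,"az":0.1691,"jaw":1},{"tx":0,"ty":0,"tz":0,"ax":0,"ay":0,"az":0.1691,"jaw":1}]' >/dev/null; done
python3 -m jog '[{"tx":0,"ty":30,"tz":5,"ax":0,"ay":0,"az":0,"jaw":1},{"tx":0,"ty":50,"tz":5,"ax":0,"ay":0,"az":0,"jaw":1},{"tx":0,"ty":50,"tz":5,"ax":0,"ay":0,"az":0,"jaw":1},{"tx":0,"ty":40,"tz":0,"ax":0,"ay":0,"az":0,"jaw":1},{"tx":0,"ty":0,"tz":0,"ax":0,"ay":0,"az":0,"jaw":1}]'
python3 f.py
```

```text
time_s: 14.32
eef_pos: [379.6, -186.7, 48.2]
ee_rot: [0.0, 0.999, -0.041, 0.0]
force: [-0.1, -0.3, -1.6]
grip_width: 0.23
grip_force: 98.3
t 14.32 prong shelf X -173.1 Y -82.2 z 55.3 (tip Y -64.2) yawerr -0.0032 Fx -0.1 Fy -0.3 Fz -1.6 grip 0.23 tilt [ 0.    -0.001]
```

```bash
python3 -m jog '[{"tx":0,"ty":35,"tz":0,"ax":0,"ay":0,"az":-0.003,"jaw":1},{"tx":40,"ty":0,"tz":0,"ax":0,"ay":0,"az":0,"jaw":1},{"tx":40,"ty":0,"tz":0,"ax":0,"ay":0,"az":0,"jaw":1},{"tx":21,"ty":0,"tz":0,"ax":0,"ay":0,"az":0,"jaw":1},{"tx":0,"ty":0,"tz":0,"ax":0,"ay":0,"az":0,"jaw":1}]'
python3 f.py
python3 - <<'E'
from h import *
out=[]
for n,(x0,y0) in {"top":(300,150),"scene":(260,150)}.items():
    c=cap(n); out.append(cv2.resize(c["color"][y0:y0+110,x0:x0+140,::-1],(396,311),interpolation=2))
cv2.imwrite("pics/c1.png",np.hstack(out))
E
```

```text
time_s: 14.95
eef_pos: [478.3, -225.9, 47.8]
ee_rot: [-0.0, 0.999, -0.037, -0.0]
force: [-1.0, 0.1, -1.5]
grip_width: 0.228
grip_force: 98.4
t 14.95 prong shelf X -71.8 Y -111.8 z 54.8 (tip Y -93.8) yawerr 0.0051 Fx -1.0 Fy 0.0 Fz -1.5 grip 0.23 tilt [-0.  0.]
```

View pics/c1.png

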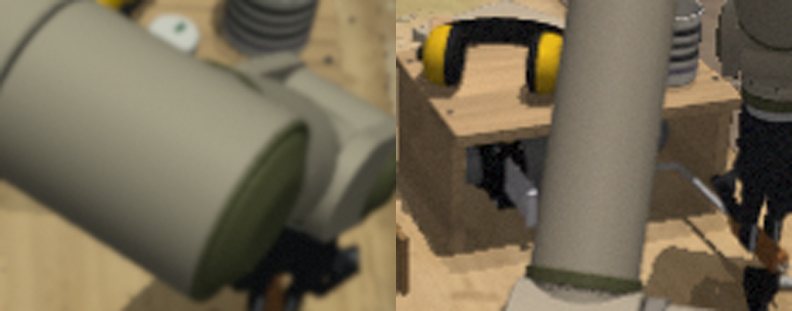

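The arm hides the gate, though the rod is seen reaching under the shelf at (690,175). I insert by dead reckoning and watch the force.

```bash
python3 -m jog '[{"tx":0,"ty":-6,"tz":0,"ax":0,"ay":0,"az":0.003,"jaw":1},{"tx":0,"ty":-4,"tz":0,"ax":0,"ay":0,"az":0,"jaw":1},{"tx":0,"ty":-4,"tz":0,"ax":0,"ay":0,"az":0,"jaw":1},{"tx":0,"ty":0,"tz":0,"ax":0,"ay":0,"az":0,"jaw":1}]'>/dev/null
python3 f.py
python3 -m jog '[{"tx":0,"ty":-4,"tz":0,"ax":0,"ay":0,"az":0,"jaw":1},{"tx":0,"ty":-4,"tz":0,"ax":0,"ay":0,"az":0,"jaw":1},{"tx":0,"ty":0,"tz":0,"ax":0,"ay":0,"az":0,"jaw":1}]'>/dev/null
python3 f.py
```

```text
t 15.55 prong shelf X -72.5 Y -99.6 z 55.4 (tip Y -81.6) yawerr 0.0003 Fx -0.2 Fy -1.3 Fz -0.2 grip 0.23 tilt [0. 0.]
t 15.93 prong shelf X -72.5 Y -91.5 z 55.2 (tip Y -73.5) yawerr 0.0005 Fx -0.2 Fy -0.3 Fz -1.0 grip 0.23 tilt [-0.  0.]
```

```bash
python3 -m jog '[{"tx":-3,"ty":-3,"tz":0,"ax":0,"ay":0,"az":0,"jaw":1},{"tx":-4,"ty":0,"tz":0,"ax":0,"ay":0,"az":0,"jaw":1},{"tx":-3,"ty":0,"tz":0,"ax":0,"ay":0,"az":0,"jaw":1}]'>/dev/null
python3 f.py
python3 -m jog '[{"tx":-5,"ty":0,"tz":0,"ax":0,"ay":0,"az":0,"jaw":1},{"tx":-5,"ty":0,"tz":0,"ax":0,"ay":0,"az":0,"jaw":1},{"tx":-5,"ty":0,"tz":0,"ax":0,"ay":0,"az":0,"jaw":1},{"tx":-5,"ty":0,"tz":0,"ax":0,"ay":0,"az":0,"jaw":1}]'>/dev/null
python3 f.py
```

```text
t 16.30 prong shelf X -80.3 Y -89.5 z 57.6 (tip Y -71.5) yawerr -0.0004 Fx 18.8 Fy 3.5 Fz -3.4 grip 0.23 tilt [ 0.007 -0.002]
t 16.80 prong shelf X -102.8 Y -89.1 z 55.4 (tip Y -71.1) yawerr -0.0001 Fx 1.6 Fy -0.1 Fz -0.9 grip 0.23 tilt [ 0. -0.]
```

```bash
python3 -m jog '[{"tx":-5,"ty":0,"tz":0,"ax":0,"ay":0,"az":0,"jaw":1},{"tx":-5,"ty":0,"tz":0,"ax":0,"ay":0,"az":0,"jaw":1},{"tx":-5,"ty":0,"tz":0,"ax":0,"ay":0,"az":0,"jaw":1},{"tx":-4,"ty":0,"tz":0,"ax":0,"ay":0,"az":0,"jaw":1}]'>/dev/null
python3 f.py
for i in 1 2 3; do python3 -m jog '[{"tx":-2,"ty":0,"tz":0,"ax":0,"ay":0,"az":0,"jaw":1}]'>/dev/null
python3 f.py; done
```

```text
t 17.30 prong shelf X -121.7 Y -89.0 z 55.4 (tip Y -71.0) yawerr -0.0001 Fx 7.6 Fy 0.3 Fz -0.8 grip 0.23 tilt [ 0. -0.]
t 17.43 prong shelf X -122.5 Y -89.3 z 56.4 (tip Y -71.3) yawerr -0.0003 Fx 10.4 Fy 1.8 Fz -0.9 grip 0.24 tilt [ 0.003 -0.001]
t 17.55 prong shelf X -123.4 Y -89.6 z 57.3 (tip Y -71.6) yawerr -0.0004 Fx 18.5 Fy 2.4 Fz -2.8 grip 0.23 tilt [ 0.006 -0.002]
t 17.68 prong shelf X -125.9 Y -89.3 z 56.7 (tip Y -71.3) yawerr 0.0001 Fx 6.9 Fy 1.0 Fz -1.7 grip 0.23 tilt [ 0.004 -0.002]
```

```bash
python3 -m jog '[{"tx":0,"ty":0,"tz":0,"ax":0,"ay":0,"az":0,"jaw":1}]'>/dev/null; python3 f.py
python3 -m jog '[{"tx":-1.5,"ty":0,"tz":0,"ax":0,"ay":0,"az":0,"jaw":1}]'>/dev/null; python3 f.py
python3 -m jog '[{"tx":0,"ty":0,"tz":0,"ax":0,"ay":0,"az":0,"jaw":1}]'>/dev/null; python3 f.py
```

```text
t 17.80 prong shelf X -127.6 Y -88.8 z 55.3 (tip Y -70.8) yawerr 0.0003 Fx 0.7 Fy 0.9 Fz -1.4 grip 0.23 tilt [-0.  0.]
t 17.93 prong shelf X -129.2 Y -88.8 z 55.1 (tip Y -70.8) yawerr 0.0002 Fx 1.4 Fy 0.7 Fz -1.0 grip 0.23 tilt [-0.  0.]
t 18.05 prong shelf X -129.5 Y -88.8 z 54.8 (tip Y -70.8) yawerr 0.0001 Fx -1.0 Fy 0.3 Fz -1.3 grip 0.23 tilt [-0.001  0.001]
```

```bash
python3 -m jog '[{"tx":-1.5,"ty":0,"tz":0,"ax":0,"ay":0,"az":0,"jaw":1},{"tx":0,"ty":0,"tz":0,"ax":0,"ay":0,"az":0,"jaw":1}]'>/dev/null; python3 f.py
python3 -m jog '[{"tx":4.5,"ty":0,"tz":0,"ax":0,"ay":0,"az":0,"jaw":1},{"tx":0,"ty":6,"tz":0,"ax":0,"ay":0,"az":0,"jaw":1},{"tx":0,"ty":8,"tz":0,"ax":0,"ay":0,"az":0,"jaw":1},{"tx":0,"ty":8,"tz":0,"ax":0,"ay":0,"az":0,"jaw":1},{"tx":0,"ty":8,"tz":0,"ax":0,"ay":0,"az":0,"jaw":1}]'>/dev/null; python3 f.py
```

```text
t 18.30 prong shelf X -130.7 Y -88.9 z 55.2 (tip Y -70.9) yawerr 0.0001 Fx 0.6 Fy 0.8 Fz -1.4 grip 0.23 tilt [-0.  0.]
t 18.93 prong shelf X -126.0 Y -119.7 z 55.3 (tip Y -101.7) yawerr -0.0002 Fx -0.2 Fy 0.2 Fz -0.8 grip 0.23 tilt [ 0. -0.]
```

```bash
python3 -m jog '[{"tx":-30,"ty":0,"tz":0,"ax":0,"ay":0,"az":0,"jaw":1},{"tx":-40,"ty":0,"tz":0,"ax":0,"ay":0,"az":0,"jaw":1},{"tx":-20,"ty":-10,"tz":-40,"ax":0,"ay":0,"az":0,"jaw":1},{"tx":0,"ty":-30,"tz":-50,"ax":0,"ay":0,"az":0,"jaw":1},{"tx":0,"ty":-40,"tz":-50,"ax":0,"ay":0,"az":0,"jaw":1}]'>/dev/null; python3 f.py
python3 -m jog '[{"tx":0,"ty":-20,"tz":-30,"ax":0,"ay":0.15,"az":0,"jaw":1},{"tx":0,"ty":0,"tz":0,"ax":0,"ay":0.15,"az":0,"jaw":1},{"tx":0,"ty":0,"tz":0,"ax":0,"ay":0.15,"az":0,"jaw":1},{"tx":0,"ty":0,"tz":0,"ax":0,"ay":0.15,"az":0,"jaw":1},{"tx":0,"ty":0,"tz":0,"ax":0,"ay":0,"az":0,"jaw":1}]'
python3 - <<'E'
from h import *
c=cap("wrist");save(c,"w5.png")
E
sed -e 's/for s in (85,-85):/for s in (85,-85):/' -e 's/xf-20)/xf-45)/' -e 's/print("gate",s,len(q)).*/print("gate",s,len(q),q[:20:2] if len(q) else 0)/' fit.py > fit2.py; python3 fit2.py
```

```text
t 19.55 prong shelf X -216.3 Y -40.1 z 196.0 (tip Y -22.1) yawerr -0.0021 Fx 1.1 Fy 0.3 Fz -1.1 grip 0.23 tilt [ 0. -0.]
time_s: 20.18
eef_pos: [340.6, -122.4, 216.6]
ee_rot: [0.012, 0.955, -0.039, 0.295]
force: [-0.2, 0.0, -0.1]
grip_width: 0.231
grip_force: 98.6Traceback (most recent call last):
  File "fit2.py", line 9, in <module>
    k=np.polyfit(f[:,1],f[:,0],1); print("front x=%.4f*y+%.1f"%tuple(k),len(f),np.std(f[:,0]-np.polyval(k,f[:,1])))
    raise TypeError("expected non-empty vector for x")
TypeError: expected non-empty vector for x
```

View pics/w5.png

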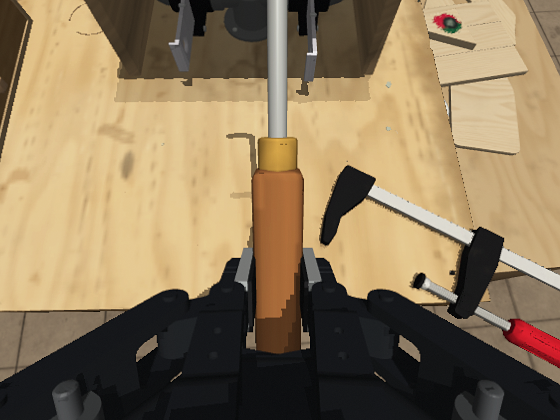

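Gate two's blade at (310,45) now stands further out than gate one's at (180,50), and the hook is still straight in the grip. Read the lip positions from this picture.

Run:
```python
from h import *
np.set_printoptions(precision=1,suppress=True)
c=cap("wrist"); ex=np.array([.99694,-.07818]); ey=np.array([.07818,.99694])
P=np.array([p for i in range(0,110) for j in range(120,380) if c["depth"][i,j]>0 and (p:=atd(c,(j,i))) is not None])
q=np.c_[P[:,:2]@ex-776.2,P[:,:2]@ey+56.9,P[:,2]]
for s in (85,-85):
    b=q[(abs(q[:,1]-s)<16)&(q[:,2]>33)&(q[:,2]<76)&(q[:,0]>-175)&(q[:,0]<-50)]
    l=b[b[:,1]>s+4]; f=b[(b[:,1]<s+1)]
    print(s,len(b),"lip X pct",np.percentile(l[:,0],[5,25,50]) if len(l) else 0,"Y",np.percentile(b[:,1],[2,50,98]),"front",np.percentile(b[:,0],[2,10,50]))
```

```text
85 797 lip X pct [-133.7 -133.2 -132.7] Y [81.8 82.3 93.9] front [-133.7 -133.  -105.8]
-85 426 lip X pct [-151.  -150.7 -150.4] Y [-86.8 -82.5 -74.6] front [-151.  -150.8 -149.7]
```

Gate two reads about 54 mm open. To be sure it is home, I go back in for one gentle pull.

```bash
python3 -m jog '[{"tx":0,"ty":0,"tz":0,"ax":0,"ay":-0.15,"az":0,"jaw":1},{"tx":0,"ty":0,"tz":0,"ax":0,"ay":-0.15,"az":0,"jaw":1},{"tx":0,"ty":0,"tz":0,"ax":0,"ay":-0.15,"az":0,"jaw":1},{"tx":0,"ty":20,"tz":30,"ax":0,"ay":-0.15,"az":0,"jaw":1},{"tx":0,"ty":40,"tz":40,"ax":0,"ay":0,"az":0,"jaw":1}]'>/dev/null
python3 -m jog '[{"tx":0,"ty":40,"tz":45,"ax":0,"ay":0,"az":0,"jaw":1},{"tx":0,"ty":0,"tz":45,"ax":0,"ay":0,"az":0,"jaw":1},{"tx":0,"ty":0,"tz":0,"ax":0,"ay":0,"az":0,"jaw":1}]'>/dev/null; python3 f.py
```

```text
t 21.32 prong shelf X -211.8 Y -118.6 z 61.3 (tip Y -100.6) yawerr 0.0011 Fx 0.1 Fy 0.1 Fz -0.1 grip 0.23 tilt [-0.005  0.004]
```

```bash
python3 -m jog '[{"tx":30,"ty":1,"tz":6,"ax":0,"ay":0.003,"az":0,"jaw":1},{"tx":40,"ty":0,"tz":0,"ax":0,"ay":0,"az":0,"jaw":1},{"tx":16,"ty":0,"tz":0,"ax":0,"ay":0,"az":0,"jaw":1},{"tx":0,"ty":0,"tz":0,"ax":0,"ay":0,"az":0,"jaw":1}]'>/dev/null; python3 f.py
```

```text
t 21.82 prong shelf X -123.7 Y -120.1 z 61.3 (tip Y -102.1) yawerr 0.0027 Fx -0.8 Fy 0.0 Fz -1.7 grip 0.23 tilt [ 0.005 -0.003]
```

```bash
python3 -m jog '[{"tx":-2,"ty":0,"tz":0,"ax":0,"ay":0,"az":0,"jaw":1},{"tx":0,"ty":0,"tz":0,"ax":0,"ay":0,"az":0,"jaw":1}]'; python3 f.py
```

```text
time_s: 22.08
eef_pos: [421.6, -229.5, 52.1]
ee_rot: [0.0, 0.999, -0.039, 0.001]
force: [-0.7, 0.1, -0.8]
grip_width: 0.229
grip_force: 98.5
t 22.07 prong shelf X -128.0 Y -120.9 z 59.7 (tip Y -102.9) yawerr -0.0003 Fx -0.7 Fy 0.0 Fz -0.8 grip 0.23 tilt [ 0.003 -0.001]
```

```bash
python3 -m jog '[{"tx":1,"ty":0,"tz":4,"ax":0,"ay":-0.003,"az":0,"jaw":1},{"tx":0,"ty":-8,"tz":0,"ax":0,"ay":0,"az":0,"jaw":1},{"tx":0,"ty":-6,"tz":0,"ax":0,"ay":0,"az":0,"jaw":1},{"tx":0,"ty":-4,"tz":0,"ax":0,"ay":0,"az":0,"jaw":1},{"tx":0,"ty":0,"tz":0,"ax":0,"ay":0,"az":0,"jaw":1}]'>/dev/null; python3 f.py
python3 -m jog '[{"tx":0,"ty":-6,"tz":0,"ax":0,"ay":0,"az":0,"jaw":1},{"tx":0,"ty":-6,"tz":0,"ax":0,"ay":0,"az":0,"jaw":1},{"tx":-1,"ty":0,"tz":0,"ax":0,"ay":0,"az":0,"jaw":1},{"tx":-1.5,"ty":0,"tz":0,"ax":0,"ay":0,"az":0,"jaw":1},{"tx":0,"ty":0,"tz":0,"ax":0,"ay":0,"az":0,"jaw":1}]'>/dev/null; python3 f.py
for i in 1 2 3; do python3 -m jog '[{"tx":-0.7,"ty":0,"tz":0,"ax":0,"ay":0,"az":0,"jaw":1}]'>/dev/null; python3 f.py; done
```

```text
t 22.70 prong shelf X -126.4 Y -102.5 z 54.7 (tip Y -84.5) yawerr 0.0005 Fx -0.6 Fy 0.1 Fz -0.4 grip 0.23 tilt [ 0. -0.]
t 23.32 prong shelf X -129.1 Y -91.1 z 54.6 (tip Y -73.1) yawerr -0.0002 Fx 0.6 Fy -0.1 Fz -0.9 grip 0.23 tilt [-0. -0.]
t 23.45 prong shelf X -129.7 Y -91.1 z 54.6 (tip Y -73.1) yawerr -0.0001 Fx 0.5 Fy -0.4 Fz -0.7 grip 0.23 tilt [ 0. -0.]
t 23.57 prong shelf X -130.4 Y -91.0 z 54.6 (tip Y -73.0) yawerr -0.0000 Fx 0.2 Fy 0.7 Fz -1.2 grip 0.23 tilt [-0.  0.]
t 23.70 prong shelf X -130.9 Y -91.0 z 54.8 (tip Y -73.0) yawerr -0.0001 Fx 1.2 Fy -0.7 Fz -1.5 grip 0.23 tilt [ 0.001 -0.   ]
```

```bash
for i in 1 2 3; do python3 -m jog '[{"tx":-0.6,"ty":0,"tz":0,"ax":0,"ay":0,"az":0,"jaw":1}]'>/dev/null; python3 f.py; done
```

```text
t 23.82 prong shelf X -131.5 Y -91.0 z 54.8 (tip Y -73.0) yawerr 0.0000 Fx 2.4 Fy 0.5 Fz -0.9 grip 0.23 tilt [ 0.001 -0.   ]
t 23.95 prong shelf X -131.8 Y -91.1 z 55.1 (tip Y -73.1) yawerr -0.0001 Fx 5.4 Fy 1.0 Fz -1.3 grip 0.23 tilt [ 0.001 -0.001]
t 24.07 prong shelf X -132.0 Y -91.2 z 55.4 (tip Y -73.2) yawerr -0.0001 Fx 8.6 Fy 1.2 Fz -2.0 grip 0.23 tilt [ 0.002 -0.001]
```

At the stop with 8.6 N, so gate two is home. Now withdraw and go round to gate one.

```bash
python3 -m jog '[{"tx":6.5,"ty":0,"tz":0,"ax":0,"ay":0,"az":0,"jaw":1},{"tx":0,"ty":7,"tz":0,"ax":0,"ay":0,"az":0,"jaw":1},{"tx":0,"ty":10,"tz":0,"ax":0,"ay":0,"az":0,"jaw":1},{"tx":0,"ty":11,"tz":0,"ax":0,"ay":0,"az":0,"jaw":1},{"tx":-15,"ty":0,"tz":0,"ax":0,"ay":0,"az":0,"jaw":1}]'>/dev/null;python3 f.py
python3 -m jog '[{"tx":-40,"ty":0,"tz":0,"ax":0,"ay":0,"az":0,"jaw":1},{"tx":-5,"ty":-35,"tz":0,"ax":0,"ay":0,"az":0,"jaw":1},{"tx":0,"ty":-50,"tz":0,"ax":0,"ay":0,"az":0,"jaw":1},{"tx":0,"ty":-50,"tz":0,"ax":0,"ay":0,"az":0,"jaw":1},{"tx":0,"ty":-38,"tz":0,"ax":0,"ay":0,"az":0,"jaw":1}]'>/dev/null;
python3 -m jog '[{"tx":0,"ty":0,"tz":0,"ax":0,"ay":0,"az":0,"jaw":1},{"tx":0,"ty":0,"tz":0,"ax":0,"ay":0,"az":0,"jaw":1}]'>/dev/null; python3 f.py
```

```text
t 24.70 prong shelf X -141.2 Y -120.4 z 54.7 (tip Y -102.4) yawerr -0.0005 Fx -1.1 Fy -0.7 Fz -1.5 grip 0.23 tilt [ 0.001 -0.001]
t 25.57 prong shelf X -186.0 Y 53.3 z 54.8 (tip Y 71.3) yawerr -0.0002 Fx 0.7 Fy -0.6 Fz -1.0 grip 0.23 tilt [ 0. -0.]
```

Now advance to X -108 and insert.

```bash
python3 -m jog '[{"tx":25,"ty":0,"tz":0,"ax":0,"ay":0,"az":0,"jaw":1},{"tx":30,"ty":0,"tz":0,"ax":0,"ay":0,"az":0,"jaw":1},{"tx":23,"ty":0,"tz":0,"ax":0,"ay":0,"az":0,"jaw":1},{"tx":0,"ty":0,"tz":0,"ax":0,"ay":0,"az":0,"jaw":1}]'>/dev/null; python3 f.py
python3 -m jog '[{"tx":0,"ty":-6,"tz":0,"ax":0,"ay":0,"az":0,"jaw":1},{"tx":0,"ty":-4,"tz":0,"ax":0,"ay":0,"az":0,"jaw":1},{"tx":0,"ty":-4,"tz":0,"ax":0,"ay":0,"az":0,"jaw":1},{"tx":0,"ty":-2,"tz":0,"ax":0,"ay":0,"az":0,"jaw":1},{"tx":0,"ty":0,"tz":0,"ax":0,"ay":0,"az":0,"jaw":1}]'>/dev/null; python3 f.py
```

```text
t 26.07 prong shelf X -107.5 Y 52.5 z 54.5 (tip Y 70.5) yawerr -0.0012 Fx -1.5 Fy -1.2 Fz -1.9 grip 0.23 tilt [ 0.001 -0.   ]
t 26.70 prong shelf X -108.5 Y 70.3 z 54.6 (tip Y 88.3) yawerr 0.0004 Fx -0.3 Fy 0.5 Fz -1.5 grip 0.23 tilt [-0. -0.]
```

```bash
python3 -m jog '[{"tx":0,"ty":-5,"tz":0,"ax":0,"ay":0,"az":0,"jaw":1},{"tx":0,"ty":-5,"tz":0,"ax":0,"ay":0,"az":0,"jaw":1},{"tx":5,"ty":0,"tz":0,"ax":0,"ay":0,"az":0,"jaw":1},{"tx":5,"ty":0,"tz":0,"ax":0,"ay":0,"az":0,"jaw":1},{"tx":5,"ty":0,"tz":0,"ax":0,"ay":0,"az":0,"jaw":1}]'>/dev/null; python3 f.py
python3 -m jog '[{"tx":5,"ty":0,"tz":0,"ax":0,"ay":0,"az":0,"jaw":1},{"tx":5,"ty":0,"tz":0,"ax":0,"ay":0,"az":0,"jaw":1},{"tx":5,"ty":0,"tz":0,"ax":0,"ay":0,"az":0,"jaw":1}]'>/dev/null; python3 f.py
for i in 1 2 3; do python3 -m jog '[{"tx":2,"ty":0,"tz":0,"ax":0,"ay":0,"az":0,"jaw":1}]'>/dev/null; python3 f.py; done
```

```text
t 27.32 prong shelf X -93.3 Y 80.1 z 54.3 (tip Y 98.1) yawerr 0.0002 Fx -2.3 Fy -0.0 Fz -0.6 grip 0.23 tilt [-0.001  0.   ]
t 27.70 prong shelf X -78.1 Y 80.1 z 54.5 (tip Y 98.1) yawerr 0.0000 Fx -2.0 Fy 1.4 Fz -1.8 grip 0.23 tilt [-0.  0.]
t 27.82 prong shelf X -76.1 Y 80.1 z 54.6 (tip Y 98.1) yawerr 0.0001 Fx -1.7 Fy 0.5 Fz -0.7 grip 0.23 tilt [ 0. -0.]
t 27.95 prong shelf X -74.3 Y 80.1 z 54.5 (tip Y 98.1) yawerr 0.0000 Fx -1.5 Fy 0.4 Fz -1.2 grip 0.23 tilt [-0.  0.]
t 28.07 prong shelf X -72.9 Y 80.2 z 54.0 (tip Y 98.2) yawerr 0.0001 Fx -7.4 Fy -0.7 Fz 0.1 grip 0.23 tilt [-0.002  0.   ]
```

```bash
for i in 1 2; do python3 -m jog '[{"tx":1.2,"ty":0,"tz":0,"ax":0,"ay":0,"az":0,"jaw":1}]'>/dev/null; python3 f.py; done
```

```text
t 28.20 prong shelf X -72.5 Y 80.3 z 53.4 (tip Y 98.3) yawerr 0.0002 Fx -9.8 Fy -1.4 Fz 0.3 grip 0.23 tilt [-0.004  0.001]
t 28.32 prong shelf X -72.1 Y 80.4 z 52.6 (tip Y 98.4) yawerr 0.0002 Fx -13.0 Fy -1.9 Fz 0.6 grip 0.23 tilt [-0.006  0.001]
```

```bash
for i in 1 2; do python3 -m jog '[{"tx":1.2,"ty":0,"tz":0,"ax":0,"ay":0,"az":0,"jaw":1}]'>/dev/null; python3 f.py; done
```

```text
t 28.45 prong shelf X -71.4 Y 80.5 z 52.2 (tip Y 98.5) yawerr 0.0004 Fx -15.2 Fy -1.6 Fz 1.5 grip 0.22 tilt [-0.007  0.001]
t 28.57 prong shelf X -70.3 Y 80.4 z 52.1 (tip Y 98.4) yawerr 0.0002 Fx -11.4 Fy -2.1 Fz 0.8 grip 0.23 tilt [-0.007  0.001]
```

```bash
python3 -m jog '[{"tx":0,"ty":0,"tz":0,"ax":0,"ay":0,"az":0,"jaw":1},{"tx":0,"ty":0,"tz":0,"ax":0,"ay":0,"az":0,"jaw":1}]'>/dev/null; python3 f.py
for i in 1 2; do python3 -m jog '[{"tx":0.7,"ty":0,"tz":0,"ax":0,"ay":0,"az":0,"jaw":1}]'>/dev/null; python3 f.py; done
```

```text
t 28.82 prong shelf X -68.0 Y 80.1 z 54.2 (tip Y 98.1) yawerr 0.0001 Fx -4.3 Fy 0.0 Fz -1.6 grip 0.23 tilt [-0.001  0.   ]
t 28.95 prong shelf X -67.1 Y 80.2 z 54.4 (tip Y 98.2) yawerr 0.0000 Fx -4.2 Fy -0.2 Fz -1.8 grip 0.23 tilt [-0.001  0.   ]
t 29.07 prong shelf X -65.8 Y 80.1 z 54.8 (tip Y 98.1) yawerr 0.0000 Fx -1.3 Fy 0.2 Fz -1.1 grip 0.23 tilt [ 0.001 -0.   ]
```

```bash
for i in 1 2 3; do python3 -m jog '[{"tx":0.6,"ty":0,"tz":0,"ax":0,"ay":0,"az":0,"jaw":1}]'>/dev/null; python3 f.py; done
```

```text
t 29.20 prong shelf X -65.1 Y 80.0 z 55.0 (tip Y 98.0) yawerr -0.0000 Fx -0.7 Fy 0.3 Fz -1.1 grip 0.23 tilt [ 0.001 -0.   ]
t 29.32 prong shelf X -64.7 Y 80.1 z 54.8 (tip Y 98.1) yawerr 0.0001 Fx -1.9 Fy 0.4 Fz -1.9 grip 0.23 tilt [ 0.001 -0.   ]
t 29.45 prong shelf X -64.3 Y 80.1 z 54.7 (tip Y 98.1) yawerr 0.0000 Fx -2.3 Fy 0.4 Fz -1.6 grip 0.23 tilt [ 0. -0.]
```

```bash
for i in 1 2 3; do python3 -m jog '[{"tx":0.6,"ty":0,"tz":0,"ax":0,"ay":0,"az":0,"jaw":1}]'>/dev/null; python3 f.py; done
```

```text
t 29.57 prong shelf X -63.7 Y 80.1 z 54.6 (tip Y 98.1) yawerr 0.0000 Fx -1.5 Fy -0.7 Fz -0.8 grip 0.23 tilt [ 0. -0.]
t 29.70 prong shelf X -63.1 Y 80.1 z 54.6 (tip Y 98.1) yawerr 0.0000 Fx -2.0 Fy -0.5 Fz -1.3 grip 0.23 tilt [ 0. -0.]
t 29.82 prong shelf X -63.0 Y 80.2 z 54.2 (tip Y 98.2) yawerr 0.0001 Fx -4.6 Fy 0.1 Fz -1.2 grip 0.23 tilt [-0.001  0.   ]
```

```bash
for i in 1 2; do python3 -m jog '[{"tx":0.6,"ty":0,"tz":0,"ax":0,"ay":0,"az":0,"jaw":1}]'>/dev/null; python3 f.py; done
```

```text
t 29.95 prong shelf X -62.8 Y 80.2 z 53.8 (tip Y 98.2) yawerr 0.0001 Fx -7.4 Fy -0.6 Fz -0.8 grip 0.23 tilt [-0.002  0.   ]
t 30.07 prong shelf X -62.7 Y 80.3 z 53.3 (tip Y 98.3) yawerr 0.0002 Fx -9.2 Fy -1.6 Fz 0.4 grip 0.23 tilt [-0.004  0.001]
```

Home. Withdraw, back out and look again.

```bash
python3 -m jog '[{"tx":-7.5,"ty":0,"tz":0,"ax":0,"ay":0,"az":0,"jaw":1},{"tx":0,"ty":6,"tz":0,"ax":0,"ay":0,"az":0,"jaw":1},{"tx":0,"ty":10,"tz":0,"ax":0,"ay":0,"az":0,"jaw":1},{"tx":0,"ty":13,"tz":0,"ax":0,"ay":0,"az":0,"jaw":1},{"tx":0,"ty":2,"tz":0,"ax":0,"ay":0,"az":0,"jaw":1}]'>/dev/null;python3 f.py
python3 -m jog '[{"tx":-40,"ty":0,"tz":0,"ax":0,"ay":0,"az":0,"jaw":1},{"tx":-50,"ty":0,"tz":0,"ax":0,"ay":0,"az":0,"jaw":1},{"tx":-50,"ty":10,"tz":-30,"ax":0,"ay":0,"az":0,"jaw":1},{"tx":-10,"ty":30,"tz":-50,"ax":0,"ay":0,"az":0,"jaw":1},{"tx":0,"ty":30,"tz":-50,"ax":0,"ay":0,"az":0,"jaw":1}]'>/dev/null; python3 f.py
python3 -m jog '[{"tx":0,"ty":0,"tz":-30,"ax":0,"ay":0.15,"az":0,"jaw":1},{"tx":0,"ty":0,"tz":0,"ax":0,"ay":0.15,"az":0,"jaw":1},{"tx":0,"ty":0,"tz":0,"ax":0,"ay":0.15,"az":0,"jaw":1},{"tx":0,"ty":0,"tz":0,"ax":0,"ay":0.18,"az":0,"jaw":1},{"tx":0,"ty":0,"tz":0,"ax":0,"ay":0,"az":0,"jaw":1}]'>/dev/null
python3 - <<'E'
from h import *
c=cap("wrist"); save(c,"w6.png"); ex=np.array([.99694,-.07818]); ey=np.array([.07818,.99694])
P=np.array([p for i in range(0,110) for j in range(80,460) if c["depth"][i,j]>0 and (p:=atd(c,(j,i))) is not None])
q=np.c_[P[:,:2]@ex-776.2,P[:,:2]@ey+56.9,P[:,2]]
for s in (85,-85):
    b=q[(abs(q[:,1]-s)<16)&(q[:,2]>33)&(q[:,2]<76)&(q[:,0]>-175)&(q[:,0]<-50)]
    l=b[b[:,1]>s+4]
    print(s,len(b),np.percentile(l[:,0],[5,25,50]) if len(l) else 0,np.percentile(b[:,0],[2,10,50]) if len(b) else 0)
E
```

```text
t 30.70 prong shelf X -68.6 Y 47.6 z 54.7 (tip Y 65.6) yawerr -0.0015 Fx 0.7 Fy -1.1 Fz -0.8 grip 0.23 tilt [ 0. -0.]
t 31.32 prong shelf X -219.8 Y -21.4 z 186.4 (tip Y -3.4) yawerr -0.0001 Fx 0.9 Fy -1.3 Fz -1.7 grip 0.23 tilt [ 0. -0.]
85 582 [-97.20969126 -96.91397427 -96.51166826] [-97.54621873 -97.0251413  -93.87073758]
-85 447 [-151.82206327 -151.35912626 -151.06075489] [-151.85578565 -151.55105546 -150.66064023]
```

View pics/w6.png

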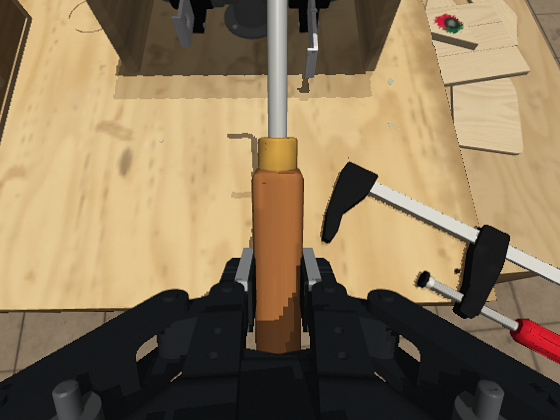

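Both gates read home: gate one's lip at -97 (shut) and gate two's at -151.4 (open). Now swing back and lay the hook down.

```bash
python3 -m jog '[{"tx":0,"ty":0,"tz":0,"ax":0,"ay":-0.15,"az":0,"jaw":1},{"tx":0,"ty":0,"tz":0,"ax":0,"ay":-0.15,"az":0,"jaw":1},{"tx":0,"ty":0,"tz":0,"ax":0,"ay":-0.15,"az":0,"jaw":1},{"tx":0,"ty":0,"tz":0,"ax":0,"ay":-0.18,"az":0,"jaw":1}]'>/dev/null
for i in 1 2; do python3 -m jog '[{"tx":0,"ty":0,"tz":0,"ax":0,"ay":0,"az":-0.169,"jaw":1},{"tx":0,"ty":0,"tz":0,"ax":0,"ay":0,"az":-0.169,"jaw":1},{"tx":0,"ty":0,"tz":0,"ax":0,"ay":0,"az":-0.169,"jaw":1},{"tx":0,"ty":0,"tz":0,"ax":0,"ay":0,"az":-0.169,"jaw":1},{"tx":0,"ty":0,"tz":0,"ax":0,"ay":0,"az":-0.169,"jaw":1}]' >/dev/null; done
python3 -m jog '[{"tx":0,"ty":0,"tz":0,"ax":0,"ay":0,"az":0,"jaw":1},{"tx":0,"ty":0,"tz":0,"ax":0,"ay":0,"az":0,"jaw":1}]';python3 f.py
```

```text
time_s: 34.0
eef_pos: [339.2, -122.2, 207.5]
ee_rot: [-0.007, 0.693, 0.721, -0.005]
force: [-0.2, 0.2, -0.9]
grip_width: 0.232
grip_force: 98.6
t 34.00 prong shelf X -470.9 Y 168.0 z 215.5 (tip Y 186.0) yawerr 1.6888 Fx -0.2 Fy 0.2 Fz -0.9 grip 0.23 tilt [-0.018  0.003]
```

```bash
python3 -m jog '[{"tx":30,"ty":30,"tz":10,"ax":-0.018,"ay":-0.003,"az":0,"jaw":1},{"tx":35,"ty":35,"tz":35,"ax":0,"ay":0,"az":0,"jaw":1},{"tx":33,"ty":30,"tz":40,"ax":0,"ay":0,"az":0,"jaw":1},{"tx":0,"ty":0,"tz":50,"ax":0,"ay":0,"az":0,"jaw":1},{"tx":0,"ty":0,"tz":40,"ax":0,"ay":0,"az":0,"jaw":1}]'>/dev/null
python3 -m jog '[{"tx":0,"ty":0,"tz":0,"ax":0,"ay":0,"az":0,"jaw":1},{"tx":0,"ty":0,"tz":0,"ax":0,"ay":0,"az":0,"jaw":1}]';python3 f.py
```

```text
time_s: 34.88
eef_pos: [430.5, -20.1, 33.6]
ee_rot: [0.001, 0.692, 0.722, 0.002]
force: [-0.3, -1.0, -1.2]
grip_width: 0.232
grip_force: 98.6
t 34.88 prong shelf X -388.5 Y 276.9 z 40.7 (tip Y 294.9) yawerr 1.6907 Fx -0.2 Fy -1.0 Fz -1.2 grip 0.23 tilt [0.003 0.001]
```

```bash
python3 -m jog '[{"tx":0,"ty":0,"tz":15,"ax":0.002,"ay":0,"az":0,"jaw":1},{"tx":0,"ty":0,"tz":9,"ax":0,"ay":0,"az":0,"jaw":1},{"tx":0,"ty":0,"tz":3.5,"ax":0,"ay":0,"az":0,"jaw":1},{"tx":0,"ty":0,"tz":1.5,"ax":0,"ay":0,"az":0,"jaw":1},{"tx":0,"ty":0,"tz":0,"ax":0,"ay":0,"az":0,"jaw":1}]'
```

```text
time_s: 35.5
eef_pos: [429.2, -19.7, 4.1]
ee_rot: [-0.001, 0.692, 0.722, 0.0]
force: [-6.3, 0.9, 16.3]
grip_width: 0.233
grip_force: 101.0
```

```bash
python3 -m jog '[{"tx":0,"ty":0,"tz":-1,"ax":0,"ay":0,"az":0,"jaw":1},{"tx":0,"ty":0,"tz":0,"ax":0,"ay":0,"az":0,"jaw":0.3},{"tx":0,"ty":0,"tz":0,"ax":0,"ay":0,"az":0,"jaw":0},{"tx":0,"ty":0,"tz":0,"ax":0,"ay":0,"az":0,"jaw":-0.5},{"tx":0,"ty":0,"tz":0,"ax":0,"ay":0,"az":0,"jaw":-1}]'
python3 -m jog '[{"tx":0,"ty":0,"tz":0,"ax":0,"ay":0,"az":0,"jaw":-1},{"tx":0,"ty":0,"tz":-15,"ax":0,"ay":0,"az":0,"jaw":-1},{"tx":0,"ty":0,"tz":-50,"ax":0,"ay":0,"az":0,"jaw":-1},{"tx":0,"ty":0,"tz":-55,"ax":0,"ay":0,"az":0,"jaw":-1},{"tx":0,"ty":0,"tz":-55,"ax":0,"ay":0,"az":0,"jaw":-1}]'
python3 -m jog '[{"tx":-30,"ty":-10,"tz":-40,"ax":0,"ay":0,"az":0,"jaw":-1},{"tx":0,"ty":0,"tz":0,"ax":0,"ay":0,"az":0,"jaw":-1}]'
python3 - <<'E'
from h import *
c=cap("wrist"); save(c,"w7.png")
for q in ("hook_handle","hook_prong"):
    for r in place_of(q,"wrist")[:1]: print(q,r["conf"],atz(c,r["centre"],11),atd(c,r["centre"]))
E
```

```text
time_s: 36.12
eef_pos: [429.4, -19.7, 4.2]
ee_rot: [-0.001, 0.692, 0.722, 0.001]
force: [0.3, 0.2, -0.9]
grip_width: 0.903
grip_force: 0.0
time_s: 36.75
eef_pos: [429.2, -20.0, 181.1]
ee_rot: [-0.001, 0.692, 0.722, 0.001]
force: [0.0, 0.6, -0.2]
grip_width: 0.996
grip_force: 0.0
time_s: 37.0
eef_pos: [421.6, -52.0, 221.7]
ee_rot: [0.002, 0.692, 0.721, 0.001]
force: [0.2, -0.2, -0.3]
grip_width: 1.001
grip_force: 0.0
hook_handle 0.9 [428.21743241 -21.88014115  11.        ] [427.90011439 -20.74778967  21.96334622]
hook_prong 0.38 [ 757.94659869 -112.99832049   11.        ] [ 742.41377226 -107.16734665   27.14696512]
```

View pics/w7.png

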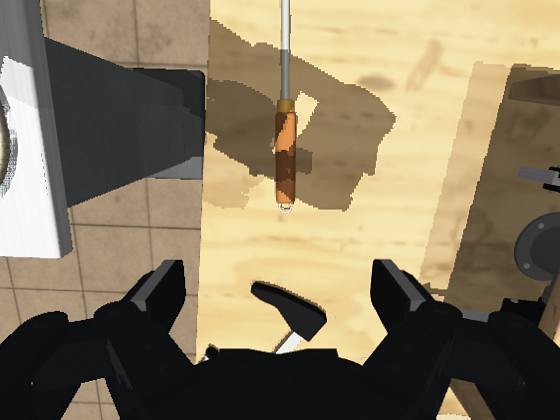

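The hook lies flat at (286,160), i.e. world (428,-21), far from the shelf, and the gripper is clear of everything.

```bash
python3 -c "
from rig import finish_job; print(finish_job())"
```

```text
the job is handed in; nothing more can be done
None
```

I used the hook to draw gate two fully out and then push gate one fully in, both clicked home against their stops. The hook now lies flat on the bench well in front of the shelf, and I handed the job in at about 37 s.

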